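Hang the ear defenders on the retort stand's arm

ROBOT

A 6-joint arm with a two-finger parallel gripper is mounted at the origin on the work surface. World frame = base frame: x ahead of the robot, y to its left, z up, the work surface at z = 0. Lengths are in m, angles in rad, forces in N, time in s.
With the tool pointing down it reaches from about 0.25 to 0.8 m from the base axis. Payload 8.5 kg.
Tool frame: the origin (TCP) lies at the very end of the fingers, on their centre line; the grasp point (between the pads) lies robot.tcp_to_grasp behind it (robot.tcp_to_grasp is the distance from the TCP to the grasp point, in m); z points along the fingers, y is the line along which they close (so a half turn about z gives the same grasp; the last joint's range is limited). The gripper opens to 85 mm and grips with 20 to 120 N. Pads are 22 mm wide; open, the fingers measure 114 mm over their backs; the gripper's body (76 mm by 85 mm) begins 54 mm behind the grasp point. The pads swing forward as they close: fully open they stand 13 mm farther back than shut.
Start: joints at [0, 0.238, -0.013, 1.319, 0, 1.571], TCP at [0.525, -0, 0.231] pointing down, gripper open.
Joint ranges: [-2.66, 2.66], [-1.03, 1.9], [-1.14, 1.46], [-1.82, 2.27], [-1.45, 1.34], [-3.14, 3.14]. Speed limits (rad/s): [2.22, 2.22, 2.79, 3.14, 3.14, 3.14].

INTERFACE

Orientations are given as a unit quaternion [w, x, y, z].
In Python, from rig import telemetry, vision, robot gives the robot as it stands. The module is installed in compiled form; this text tells all that it offers.
- The arm moves only by the tool step_arm, never from a script. Its argument "commands" is a list of rows, each a list of 6 numbers: the shift along the tool's x, y, z normalised to -1 to 1, where 1 is 0.15 m, then the turn, a rotation vector about the tool's x, y, z normalised to -1 to 1, where 1 is 60 degrees. In form: [[tx, ty, tz, rx, ry, rz], ...]. A call has exactly 5 rows; each row is the pose to reach, as a shift and turn from the pose commanded when the call began, along the tool's axes at that moment; what a row does not reach only later rows make up. A row lasts 1/12 s, in which the tool goes at most 41.7 mm and 7.16 degrees, less where a joint would pass 70% of its speed; a pose out of reach is approached as far as the arm can. A call with a number of a shift or a turn outside -1 to 1 is refused whole. A call with a gripper value outside its range is refused whole. "claw" is the opening, from -1 (shut) to 1 (fully open), set as the call begins (left out, the last holds). The fingers move at their own pace and stop on an object; "newtons" is the grip in N (left out, the last holds). Time passes only in rows, so rows that repeat a pose let the fingers close, or fill a call up. It gives the time, the measured TCP pose, the force, the opening and the grip force at its end, in the units of the state.
- telemetry.read_state(): the state, without advancing time (a new reading comes with each control period).
- vision.capture(name): name is "scene" or "side" or "wrist"; returns a dict with "color" (400x640x3 uint8, red, green, blue), "camera_matrix" (3x3 intrinsics, pixels), "rvec" (rotation vector, rad) and "tvec" (3), from world to camera coordinates, as OpenCV has them. Camera axes: x right, y down, z forward; pixel columns grow to the right and rows downward; lengths in m; the calibration is good to about 2 mm. A picture is of the moment at which its call begins. There is no depth.
- robot.finish_job(): hands the job in; it is judged then, once.
Trained networks look in a picture, given as the dict that the camera call returned (one of the last four; its "shot" number tells which), for a name from the list of things; names that differ only in an ending like _2 or _b are one class to them, and where a whole thing is asked for, a point or a joint stands for the part that bears it (a point fixed in the world has none). Each returns a list of dicts, best first, with "p" (0 to 1); they miss things now and then, are a little off and sometimes report something else, mostly with a low value. They report only what shows in the picture. A call takes as long as a camera call. They do not tell look-alikes from the thing itself.
- vision.silhouettes(picture, name): "region" (400x640 bool, what is visible of it) and "point" ([row, column] in pixels, amid what is visible of it).
The state is a dict: "t": time; "joint_pos": joint angles; "joint_vel": joint speeds; "effort": joint torques, N m; "ee_pos": TCP position; "tool_rot": TCP orientation; "wrist_force": force on the tool from outside, world axes, zero at the start; "moment": the same for the moment, N m; "gripper_width": finger opening in m; "grasp_force": force on a finger pad.
Only numpy, scipy, OpenCV 4.12 (cv2) and the standard library are available. Lean on these libraries where they do the work, as an engineer would, in place of code of your own. Each camera call takes 0.05 s, during which the arm holds its last target. There are 200 camera calls.

TASK

Put the ear defenders away: take them from where they lean on the slide boxes and hang them by the headband over the horizontal rod of the retort stand, one cup on each side, lowering them gently until the rod carries them before you let go rather than dropping them on it. Then slide them along the rod until the headband is right up against the clamp, and leave them hanging there still and straight. Leave the beaker, wash bottle and vial where they stand.

Things in the scene. Friction and masses are not known exactly. Their poses are not given: they have to be found in the camera images.
- ear_defenders: Rigid ear defenders, about 0.24 kg (varies by a third): black arched headband, two grey oval cups with black cushions. 185 mm tall, 140 mm over the sides (y); each cup 72 mm wide (x), 98 mm tall, with 50 mm free between the cushions. Origin: midway between the cups, level with their bottoms; x across the headband strip, y ear to ear, z up to the crown. At the start they lean about 32 degrees.
- crown (a point): Centre of the underside of the headband's crown, which is to rest on the rod; 169 mm above the ear defenders' origin, same axes. The strip is 30 mm wide (x), at the crown 16 mm thick (z 0 to +16 mm here), nearly flat over the middle 30 mm. Pinch it across its width, tool tilted with it; fingertips below its underside would land on the rod first. Pushed along the rod it slides with 1 to 4 N.
- slide_boxes: Stack of three closed blue slide boxes, fixed, 140 (x) x 205 (y) x 93 mm high. Origin: centre of its underside, z up. At the start the ear defenders stand on the bench on their round cup bottoms at its +x side and lean back over it: both sides of the headband on the stack's upper +x edge, the crown free in the air about 50 mm above the boxes
- stand: Retort stand, fixed: upright 12 mm thick, 300 mm tall, on a base plate 10 mm thick (x -45 to +155, y -65 to +65 mm). Origin: foot of the upright, z up; x points along the horizontal rod straight above: 12 mm thick, from the clamp's face at x = 25 mm (34 mm wide, 40 mm tall) to its plain free end at x = 195 mm. The clamp's height is not reported: it varies, rod axis 195 to 255 mm up; feel for it.
- beaker: Bystander: glass beaker, 68 mm across, 92 mm tall, origin at the centre of its underside.
- wash_bottle: Bystander: white wash bottle with red cap and spout, 72 mm across, about 205 mm tall, origin at the centre of its underside.
- vial: Bystander: small glass vial with cap, 26 mm across, 46 mm tall, origin at the centre of its underside.
Mind the look-alikes: they are no part of the job. Leave any green look-alike of the ear_defenders alone.

How it is judged:
On the way:
1. the headband's crown rests on the rod, one cup on each side, while the gripper still holds it (y of crown in the frame of stand between -0.02 and 0.02 m and z of crown in the frame of stand above 0.19 m and contact force between ear_defenders and stand above 0.3 N and angle between ear_defenders's own z axis and vertical below 0.35 rad and x of crown in the frame of stand between 0.03 and 0.195 m and contact force between the fingers and ear_defenders above 1 N), for 0.1 s.
At the end, for the whole second after the job is handed in: The ear defenders hang still and released on the rod by the crown, one cup each side: crown resting on the rod within 20 mm of its axis, headband edge within 4 mm of the clamp, upright within 0.2 rad, headband square to the rod within 0.25 rad (y of crown in the frame of stand between -0.02 and 0.02 m and z of crown in the frame of stand above 0.19 m and contact force between ear_defenders and stand above 0.3 N and angle between ear_defenders's own z axis and vertical below 0.2 rad and x of crown in the frame of stand between 0.03 and 0.044 m and angle between the x axis of ear_defenders and the x axis of stand, either way round below 0.25 rad and linear speed of ear_defenders below 0.03 m/s and angular speed of ear_defenders below 0.3 rad/s and contact force between the fingers and ear_defenders below 0.05 N); the robot touches nothing.
It fails at once if a bystander (beaker, wash bottle, vial) is shoved more than 15 mm or tipped over (distance of any of beaker, wash_bottle, vial from where it was at the start of the episode above 0.015 m or angle between any of beaker, wash_bottle, vial's own z axis and vertical above 0.3 rad).
It fails at once if the ear defenders are dropped or pressed on to the stand with more than 30 N (contact force between ear_defenders and stand above 30 N).
It also fails if it takes over 67 s, if anything falls off the work surface, if the arm or the gripper's body presses on something with over 40 N, if the wrist force passes 120 N, or if a joint passes its speed limit or range.

## Working session

There is one attempt and no reset: what is moved stays moved. The work goes in short steps, Python scripts to look and compute and a tool call to move; the robot and the scene stay as the last step left them, time stands still between calls to the robot, and variables do not carry over. Pictures are saved under pics/ and viewed, at most 10 in all, crops included, and the job is handed in when it is done.

Besides the shell and the picture viewer there is one more tool, called after "Request:" as name(argument=value, ...) on one line, values as JSON. step_arm: Moves the arm, as the interface text tells. Scaled input: -1 to 1 covers 0.15 m each way for a shift and 60 degrees each way for a turn. Its arguments: {"type":"object","properties":{"commands":{"type":"array","items":{"type":"array","items":{"type":"number","minimum":-1,"maximum":1}}},"claw":{"type":"number"},"newtons":{"type":"number"}},"required":["commands"]}

```bash
mkdir -p pics; cat > h.py <<'E'
import numpy as np, cv2
from rig import telemetry, vision, robot
def cap(n,save=None):
    c=vision.capture(n)
    if save: cv2.imwrite(f'pics/{save}.png',c['color'][:,:,::-1])
    return c
def proj(c,P): return cv2.projectPoints(np.array(P,float).reshape(-1,3),c['rvec'],c['tvec'],c['camera_matrix'],None)[0][:,0]
def ray(c,uv):
    R=cv2.Rodrigues(c['rvec'])[0]; d=R.T@np.linalg.inv(c['camera_matrix'])@np.array([uv[0],uv[1],1.]); o=-R.T@np.ravel(c['tvec']); return o,d/np.linalg.norm(d)
def onz(c,uv,z):
    o,d=ray(c,uv); return o+d*(z-o[2])/d[2]
E
python3 - <<'E'
from h import *
print(robot.tcp_to_grasp, telemetry.read_state())
ims=[]
for n in ['scene','side']:
    c=cap(n); im=c['color'][:,:,::-1].copy(); print(n,ray(c,(320,200)))
    cv2.imwrite(f'pics/{n}0.png',im)
    for k in ['ear_defenders','slide_boxes','stand','beaker','wash_bottle','vial']:
        for r in vision.silhouettes(c,k)[:3]:
            ys,xs=np.nonzero(r['region']); print(n,k,round(r['p'],2),np.round(r['point']),xs.min(),xs.max(),ys.min(),ys.max(),len(xs))
            np.save(f'pics/{n}_{k}_{int(r["point"][1])}.npy',r['region'])
E
```

```text
0.0187 {'t': 0.0, 'joint_pos': array([-3.16276094e-05,  2.38741918e-01, -1.42418019e-02,  1.31919843e+00,
        4.36523232e-05,  1.57078047e+00]), 'joint_vel': array([-6.41315384e-04,  1.06317149e-03, -6.00586173e-04,  7.28064454e-05,
        1.13799491e-03, -1.13910814e-03]), 'effort': array([ 1.29771975e-03, -5.38790166e+01,  3.46437156e+01,  1.83730113e-02,
        1.69192181e-04,  6.54446694e-05]), 'ee_pos': array([ 5.24589860e-01, -3.19899042e-06,  2.30702859e-01]), 'tool_rot': array([-5.05407513e-04,  7.07112199e-01,  7.07101024e-01, -4.74517402e-04]), 'wrist_force': array([-0.15804146, -1.24582937, -0.14571721]), 'moment': array([-0.02428804,  0.01741049,  0.02760695]), 'grasp_force': 0.0, 'gripper_width': 0.08509997862241175}
scene (array([ 1.27660252, -0.33132996,  0.74148018]), array([-0.78720146,  0.25069741, -0.56344003]))
scene ear_defenders 0.85 [274. 252.] 226 288 227 305 2316
scene ear_defenders 0.79 [201. 229.] 199 265 180 221 1805
scene slide_boxes 0.69 [248. 277.] 223 312 220 285 3701
scene stand 0.62 [230. 421.] 375 463 144 258 2761
scene beaker 0.55 [306. 318.] 303 333 285 334 1223
scene beaker 0.21 [248. 277.] 223 312 220 284 3695
scene wash_bottle 0.96 [271. 426.] 408 443 233 302 1757
scene vial 0.47 [258. 181.] 174 186 254 270 107
side (array([ 0.15748114, -0.94399969,  0.74210391]), array([ 0.22879359,  0.80377673, -0.54917799]))
side ear_defenders 0.79 [257. 408.] 386 436 218 297 2475
side ear_defenders 0.75 [307. 264.] 218 295 269 343 2963
side ear_defenders 0.49 [226. 440.] 428 455 210 249 889
side slide_boxes 0.84 [266. 368.] 336 400 219 305 4615
side stand 0.8 [183. 329.] 310 357 96 205 1635
side beaker 0.67 [228. 439.] 428 455 209 250 915
side wash_bottle 0.73 [171. 397.] 383 419 137 199 1147
side vial 0.59 [344. 384.] 376 389 334 356 248
```

View pics/scene0.png

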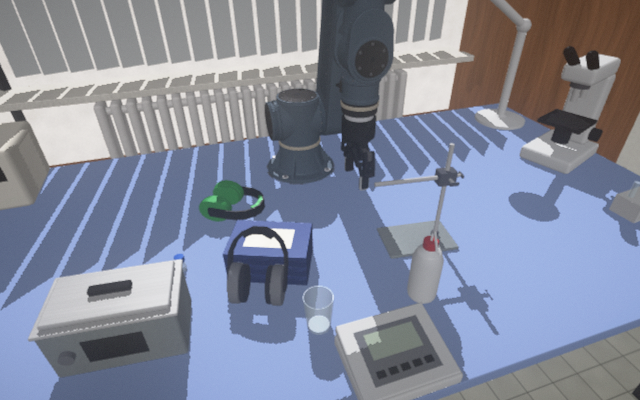

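View pics/side0.png

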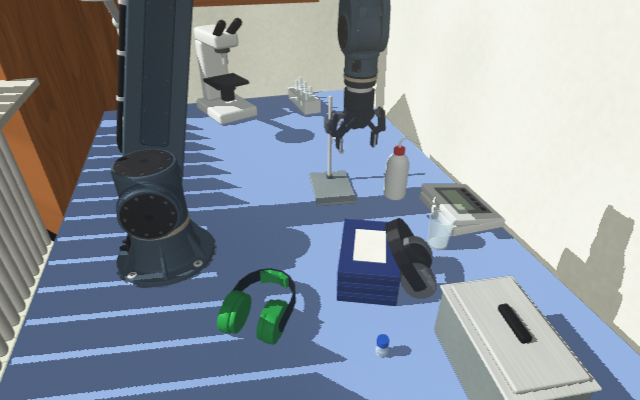

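The scene view shows the black ear defenders at about (258,265) leaning on the blue boxes. The green look-alike is at (232,200), the stand's upright runs (450,145) to (435,240), and its rod runs left from (450,180) to (375,184). In the side view the ear defenders are at (410,257) and the stand at (330,150). Next I'll fit poses to the silhouettes.

```bash
cat > fit.py <<'E'
from h import *
from scipy.optimize import differential_evolution as DE
from scipy.spatial.transform import Rotation as Rn
def box(a,b): return np.array([[x,y,z] for x in (a[0],b[0]) for y in (a[1],b[1]) for z in (a[2],b[2])])
BOX=[box((-.07,-.1025,0),(.07,.1025,.093))]
t=np.linspace(0,2*np.pi,20)
cup=lambda s:np.array([[.036*np.cos(a),s*y,.049+.049*np.sin(a)] for a in t for y in (.025,.07)])
th=np.linspace(0,np.pi,15)
arc=[np.array([[x,r*np.cos(a),.07+q*np.sin(a)] for x in(-.015,.015) for a in th[i:i+2] for r,q in((.05,.099),(.064,.115))]) for i in range(14)]
EAR=[cup(1),cup(-1)]+arc
def STAND(h): return [box((-.045,-.065,0),(.155,.065,.01)),box((-.006,-.006,0),(.006,.006,.3)),box((-.01,-.017,h-.02),(.025,.017,h+.02)),box((.025,-.006,h-.006),(.195,.006,h+.006))]
def draw(im,c,parts,R,t,v):
    for p in parts:
        q=proj(c,p@R.T+t); cv2.fillConvexPoly(im,cv2.convexHull(np.round(q*16).astype(np.int32)),v,shift=4)
def Rz(a): return Rn.from_euler('z',a).as_matrix()
E
cat > run1.py <<'E'
from fit import *
C={n:cap(n) for n in('scene','side')}
import glob
M=lambda n,k,u:np.load(f'pics/{n}_{k}_{u}.npy')
ob={}
for n,(e,b,s,w) in {'scene':(252,277,421,426),'side':(408,368,329,397)}.items():
    L=np.zeros((400,640),np.uint8); L[M(n,'slide_boxes',b)]=1; L[M(n,'ear_defenders',e)]=2
    ob[n]=(L,M(n,'stand',s),M(n,'wash_bottle',w))
for n,k,u in [('scene','beaker',318),('scene','wash_bottle',426),('scene','vial',181),('side','beaker',439),('side','wash_bottle',397),('side','vial',384)]:
    ys,xs=np.nonzero(M(n,k,u)); m=ys>ys.max()-3; h={'beaker':.046,'wash_bottle':.09,'vial':.023}[k]
    print(n,k,onz(C[n],((xs.min()+xs.max())/2,(ys.min()+ys.max())/2),h)[:2].round(3))
def earpose(p):  # bx,by,byaw, ex,ey(lateral in box frame), eyaw, lean
    R=Rz(p[2]); Re=R@Rz(p[5])@Rn.from_euler('y',-p[6]).as_matrix()
    return R,np.array([p[0],p[1],0]),Re,np.array([p[0],p[1],0])+R@np.array([.07+p[3],p[4],p[7]])
def f(p,show=False):
    R,t,Re,te=earpose(p); e=0
    for n in ob:
        im=np.zeros((400,640),np.uint8); draw(im,C[n],BOX,R,t,1); draw(im,C[n],EAR,Re,te,2)
        if show:
            o=C[n]['color'].copy(); o[cv2.morphologyEx(im,cv2.MORPH_GRADIENT,np.ones((2,2)))>0]=(255,255,0); show[n]=o
        e+=np.sum(im!=ob[n][0])
    return e
b0=onz(C['scene'],(277,248),.06); print('box guess',b0)
r=DE(f,[(b0[0]-.1,b0[0]+.1),(b0[1]-.1,b0[1]+.1),(-.8,.8),(.03,.1),(-.05,.05),(-.15,.15),(.45,.66),(0,.03)],popsize=10,maxiter=120,seed=1,tol=1e-4)
print(r.fun,r.x.round(4)); R,t,Re,te=earpose(r.x); print('ear origin',te.round(4),'crown',(te+Re@[0,0,.169]).round(4)); print(Re.round(3))
sh={}; f(r.x,sh)
def g(p):
    e=0
    for n in ob:
        im=np.zeros((400,640),np.uint8); draw(im,C[n],STAND(p[3]),Rz(p[2]),np.array([p[0],p[1],0]),1)
        e+=np.sum((im!=ob[n][1])&~ob[n][2])
        if len(p)>4: sh[n][cv2.morphologyEx(im,cv2.MORPH_GRADIENT,np.ones((2,2)))>0]=(255,0,0)
    return e
s0=onz(C['scene'],(430,240),0); print('stand guess',s0)
q=DE(g,[(s0[0]-.15,s0[0]+.15),(s0[1]-.15,s0[1]+.15),(-3,.5),(.19,.26)],popsize=15,maxiter=120,seed=1,tol=1e-4)
print(q.fun,q.x.round(4)); g(list(q.x)+[0])
a=cv2.resize(sh['scene'][130:320,215:475],None,fx=3,fy=3)[:,:,::-1]; cv2.imwrite('pics/f1.png',a)
b=cv2.resize(sh['side'][90:310,290:470],None,fx=2.7,fy=2.7)[:,:,::-1]; cv2.imwrite('pics/f2.png',b)
np.save('pose.npy',np.r_[te,Re.ravel(),q.x])
E
python3 run1.py
```

```text
Traceback (most recent call last):
  File "run1.py", line 7, in <module>
    L=np.zeros((400,640),np.uint8); L[M(n,'slide_boxes',b)]=1; L[M(n,'ear_defenders',e)]=2
                                      ~^^^^^^^^^^^^^^^^^^^
  File "run1.py", line 4, in <lambda>
    M=lambda n,k,u:np.load(f'pics/{n}_{k}_{u}.npy')
                   ~~~~~~~^^^^^^^^^^^^^^^^^^^^^^^^^
FileNotFoundError: [Errno 2] No such file or directory: 'pics/scene_slide_boxes_277.npy'
```

```bash
sed -i "s|^M=.*|def M(n,k,u):\n    fs=glob.glob(f'pics/{n}_{k}_*.npy'); return np.load(min(fs,key=lambda s:abs(int(s.split('_')[-1][:-4])-u)))|" run1.py; time python3 run1.py
```

```text
scene beaker [ 0.714 -0.16 ]
scene wash_bottle [0.712 0.105]
scene vial [ 0.428 -0.448]
side beaker [ 0.727 -0.156]
side wash_bottle [0.729 0.12 ]
side vial [ 0.433 -0.446]
box guess [ 0.49823728 -0.20220509  0.06      ]
1539.0 [ 0.4916 -0.216  -0.396   0.0705 -0.0116  0.0102  0.5579  0.0101]
ear origin [ 0.6167 -0.2808  0.0101] crown [ 0.5338 -0.2472  0.1535]
[[ 0.786  0.376 -0.491]
 [-0.319  0.926  0.199]
 [ 0.529  0.     0.848]]
stand guess [0.53919224 0.23559882 0.        ]
1092.0 [ 0.5336  0.2558 -1.7105  0.207 ]Traceback (most recent call last):
  File "run1.py", line 37, in <module>
    print(q.fun,q.x.round(4)); g(list(q.x)+[0])
                               ~^^^^^^^^^^^^^^^
  File "run1.py", line 33, in g
    if len(p)>4: sh[n][cv2.morphologyEx(im,cv2.MORPH_GRADIENT,np.ones((2,2)))>0]=(255,0,0)
                 ~~^^^
KeyError: 'scene'

real	0m23.202s
user	0m22.890s
sys	0m0.064s
```

```bash
sed -i "s/if show:/if show is not False:/" run1.py; python3 run1.py | tail -1
```

```text
1092.0 [ 0.5336  0.2558 -1.7105  0.207 ]
```

View pics/f1.png

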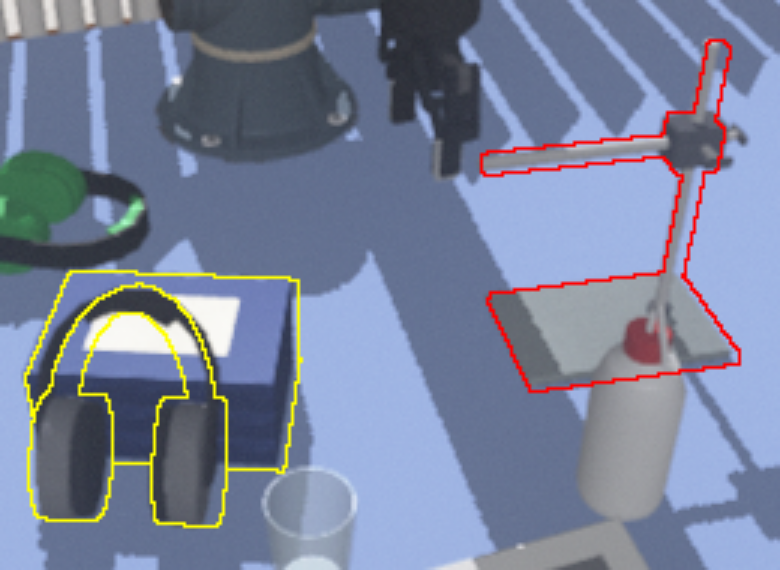

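View pics/f2.png

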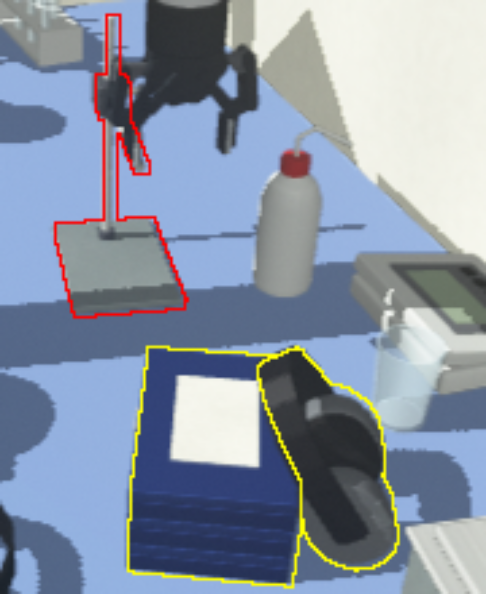

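The fit overlays match well: boxes, band, base and rod all line up, with the rod end at (485,163) in the first crop. The grasp standoff comes next.

```bash
cat >> h.py <<'E'
from scipy.spatial.transform import Rotation as Rn
def cur():
    s=telemetry.read_state(); q=s['tool_rot']; return s['ee_pos'],Rn.from_quat(np.r_[q[1:],q[0]])
def goto(P,R):
    p,r=cur(); d=r.inv().apply(np.array(P)-p)/.15; w=(r.inv()*Rn.from_matrix(R)).as_rotvec()/np.radians(60)
    print('cmd',np.r_[d,w].round(3).tolist())
pose=np.load('pose.npy'); RE=pose[3:12].reshape(3,3); RG=np.c_[np.cross(RE[:,0],-RE[:,2]),RE[:,0],-RE[:,2]]
sx,sy,sa,sh=pose[12:]; ROD=np.array([np.cos(sa),np.sin(sa),0])
def stand(x,z,y=0): return np.array([sx,sy,z])+ROD*x+np.array([-ROD[1],ROD[0],0])*y
E
python3 -c "
from h import *
print(RG.round(3)); goto(np.array([.534,-.247,.15])+RE[:,2]*.08,RG)"
```

```text
[[ 0.376  0.786  0.491]
 [ 0.926 -0.319 -0.199]
 [ 0.     0.529 -0.848]]
cmd [-1.54, -0.201, 0.089, -0.526, -0.103, 0.359]
```

Request:
step_arm(commands=[[-0.27,-0.04,0,-0.1,-0.02,0.07],[-0.54,-0.08,0,-0.2,-0.04,0.14],[-0.8,-0.12,0,-0.3,-0.06,0.2],[-0.9,-0.2,0,-0.4,-0.08,0.27],[-1,-0.2,0,-0.5,-0.1,0.34]], claw=1)

```text
t: 1.42
ee_pos: [0.4929, -0.1518, 0.2316]
tool_rot: [0.215, 0.795, 0.55, 0.143]
wrist_force: [0.8, 0.7, -0.6]
gripper_width: 0.0855
grasp_force: 0.0
```

```bash
python3 -c "
from h import *
goto(np.array([.534,-.247,.15])+RE[:,2]*.08,RG)"
```

```text
cmd [-0.489, 0.125, 0.183, -0.034, -0.004, 0.023]
```

Request:
step_arm(commands=[[-0.2,0.05,0.06,-0.03,0,0.02],[-0.4,0.1,0.12,-0.03,0,0.02],[-0.49,0.125,0.18,-0.03,0,0.02],[-0.49,0.125,0.18,-0.03,0,0.02],[-0.49,0.125,0.18,-0.03,0,0.02]])

```text
t: 1.83
ee_pos: [0.4964, -0.23, 0.2174]
tool_rot: [0.223, 0.796, 0.541, 0.152]
wrist_force: [0.7, 0.8, -0.6]
gripper_width: 0.0853
grasp_force: 0.0
```

```bash
python3 -c "
from h import *
goto(np.array([.534,-.247,.15])+RE[:,2]*.08,RG)
ims=[]
for n in ['wrist','side']:
    c=cap(n); im=c['color'][:,:,::-1].copy(); print(ray(c,(320,200)))
    for ss,cc in ((-.015,(0,0,255)),(.015,(0,255,255))):
        for zz in (0,.016):
            P=np.array([[ss,y,.169+zz] for y in (-.015,0,.015)])@RE.T+pose[:3]-[0,0,.004]
            cv2.polylines(im,[np.round(proj(c,P)).astype(int)],0,cc,1)
    ims.append(im if n=='wrist' else cv2.resize(im[170:310,300:524],(640,400)))
cv2.imwrite('pics/w1.png',cv2.resize(np.vstack(ims),(480,600)))
"
```

```text
cmd [-0.01, -0.005, -0.007, -0.01, -0.005, 0.007]
(array([ 0.45111183, -0.13891263,  0.33994668]), array([ 0.37377222, -0.42906942, -0.82231001]))
(array([ 0.15748114, -0.94399969,  0.74210391]), array([ 0.22879359,  0.80377673, -0.54917799]))
```

View pics/w1.png

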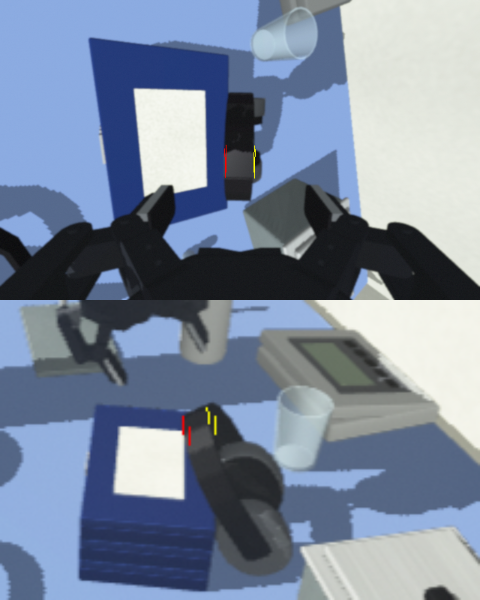

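The wrist view shows the strip at x 225–255, y about 163, which lines up with my markers. Approaching.

Request:
step_arm(commands=[[-0.01,-0.005,0.15,-0.01,-0.005,0.007],[-0.01,-0.005,0.3,-0.01,-0.005,0.007],[-0.01,-0.005,0.43,-0.01,-0.005,0.007],[-0.01,-0.005,0.5,-0.01,-0.005,0.007],[-0.01,-0.005,0.5,-0.01,-0.005,0.007]])

```text
t: 2.35
ee_pos: [0.5323, -0.2434, 0.1513]
tool_rot: [0.227, 0.797, 0.538, 0.154]
wrist_force: [-0.4, -0.2, -0.1]
gripper_width: 0.0852
grasp_force: 0.0
```

Request:
step_arm(commands=[[0,0,0,0,0,0],[0,0,0,0,0,0],[0,0,0,0,0,0],[0,0,0,0,0,0],[0,0,0,0,0,0]], claw=-1, newtons=40)

```text
t: 2.77
ee_pos: [0.5325, -0.245, 0.1545]
tool_rot: [0.229, 0.797, 0.537, 0.155]
wrist_force: [-0.5, 0.4, 1.6]
gripper_width: 0.0288
grasp_force: 40.8
```

```bash
python3 -c "
from h import *
goto(np.array([.534,-.247,.1495])+RE[:,2]*.004,RG); print(telemetry.read_state()['gripper_width'])
p,r=cur(); goto(p+[0,0,.15],r.as_matrix())
ims=[]
for n in ['wrist','side']:
    c=cap(n); im=c['color'][:,:,::-1].copy()
    ims.append(im if n=='wrist' else cv2.resize(im[150:290,320:544],(640,400)))
cv2.imwrite('pics/w2.png',cv2.resize(np.vstack(ims),(480,600)))
"
```

```text
cmd [-0.009, -0.005, 0.009, 0.003, -0.001, 0.001]
0.028792986226200492
cmd [-0.0, 0.532, -0.847, -0.0, 0.0, 0.0]
```

View pics/w2.png

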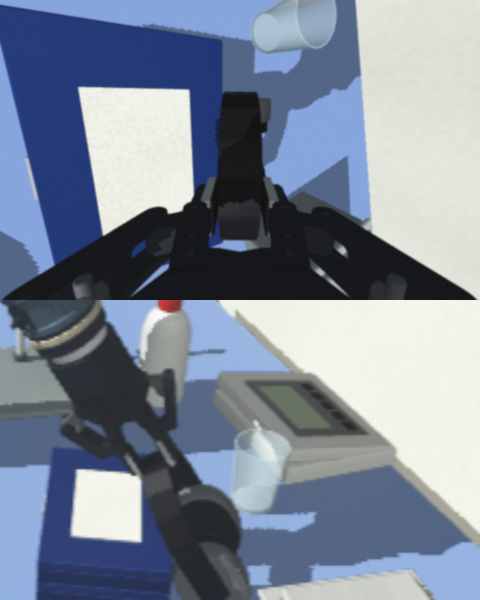

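The strip is pinched between the pads: width is 29 mm, grip 41 N, and the pads are at (200–270,195) in the wrist view. Lifting straight up.

Request:
step_arm(commands=[[0,0.06,-0.1,0,0,0],[0,0.17,-0.27,0,0,0],[0,0.29,-0.46,0,0,0],[0,0.41,-0.65,0,0,0],[0,0.53,-0.85,0,0,0]])

```text
t: 3.28
ee_pos: [0.5308, -0.2442, 0.304]
tool_rot: [0.228, 0.797, 0.538, 0.154]
wrist_force: [1.0, -0.8, -3.1]
gripper_width: 0.0287
grasp_force: 42.0
```

```bash
cat >> h.py <<'E'
RS=np.c_[np.cross(-ROD,[0,0,-1.]),-ROD,[0,0,-1.]]
E
python3 -c "
from h import *
print(telemetry.read_state()['gripper_width'],RS.round(2))
goto([.50,-.12,.41],RS); goto(stand(.09,.41),RS);print(stand(.09,.41))
RV=np.c_[np.cross(RE[:,0]*[1,1,0]/np.hypot(*RE[:2,0]),[0,0,-1]),RE[:,0]*[1,1,0]/np.hypot(*RE[:2,0]),[0,0,-1]]
goto([.5,-.2,.4],RV)"
```

```text
0.028703105410178655 [[-0.99  0.14  0.  ]
 [ 0.14  0.99  0.  ]
 [ 0.   -0.   -1.  ]]
cmd [0.691, -0.052, -0.864, 0.376, 0.481, -1.683]
cmd [2.515, -0.551, -1.174, 0.376, 0.481, -1.683]
[0.52102518 0.16663918 0.41      ]
cmd [0.196, 0.082, -0.702, 0.531, -0.001, 0.001]
```

Request:
step_arm(commands=[[0.04,0.02,-0.15,0.1,0,0],[0.08,0.03,-0.3,0.2,0,0],[0.12,0.05,-0.45,0.31,0,0],[0.16,0.07,-0.6,0.42,0,0],[0.2,0.08,-0.7,0.53,0,0]])

```text
t: 3.7
ee_pos: [0.5011, -0.201, 0.3985]
tool_rot: [0.03, 0.829, 0.559, 0.02]
wrist_force: [1.7, 0.3, -3.2]
gripper_width: 0.0287
grasp_force: 42.0
```

```bash
python3 -c "
from h import *
print(telemetry.read_state()['joint_pos'].round(2))
goto([.50,-.12,.41],RS); goto(stand(.09,.41),RS)"
```

```text
[-0.38  0.21  0.37  1.66  0.    1.57]
cmd [0.498, -0.203, -0.091, 0.049, 0.062, -1.733]
cmd [2.322, -0.789, -0.133, 0.049, 0.062, -1.733]
```

Request:
step_arm(commands=[[0.16,-0.05,-0.01,0.01,0.01,-0.11],[0.32,-0.1,-0.02,0.02,0.02,-0.22],[0.48,-0.16,-0.03,0.03,0.03,-0.34],[0.64,-0.21,-0.04,0.04,0.05,-0.45],[0.8,-0.27,-0.05,0.05,0.06,-0.56]])

```text
t: 4.12
ee_pos: [0.5094, -0.0741, 0.3999]
tool_rot: [-0.004, 0.629, 0.777, 0.022]
wrist_force: [1.0, 0.5, -2.8]
gripper_width: 0.0287
grasp_force: 42.0
```

```bash
python3 -c "
from h import *
print(telemetry.read_state()['joint_pos'].round(2))
goto(stand(.09,.41),RS)"
```

```text
[-0.17  0.21  0.38  1.72  0.04  1.19]
cmd [1.555, 0.411, -0.001, 0.045, -0.012, -1.166]
```

Request:
step_arm(commands=[[0.16,0.04,0,0.01,0,-0.11],[0.32,0.08,0,0.02,0,-0.23],[0.48,0.12,0,0.03,0,-0.34],[0.64,0.16,0,0.04,-0.01,-0.46],[0.8,0.21,0,0.04,-0.01,-0.57]])

```text
t: 4.53
ee_pos: [0.5156, 0.0499, 0.4049]
tool_rot: [-0.006, 0.372, 0.928, 0.002]
wrist_force: [0.1, 0.8, -3.3]
gripper_width: 0.0288
grasp_force: 42.0
```

```bash
python3 -c "
from h import *
print(telemetry.read_state()['joint_pos'].round(2))
goto(stand(.09,.41),RS)"
```

```text
[0.09 0.24 0.43 1.77 0.01 0.85]
cmd [0.512, 0.587, -0.027, 0.004, -0.012, -0.595]
```

Request:
step_arm(commands=[[0.1,0.12,0,0,0,-0.11],[0.2,0.24,0,0,0,-0.23],[0.3,0.36,0,0,0,-0.34],[0.4,0.48,0,0,0,-0.46],[0.51,0.59,0,0,-0.01,-0.57]])

```text
t: 4.95
ee_pos: [0.5227, 0.1666, 0.4057]
tool_rot: [-0.0, 0.083, 0.997, 0.002]
wrist_force: [-0.6, 1.0, -3.6]
gripper_width: 0.0285
grasp_force: 42.0
```

Request:
step_arm(commands=[[0,0,0,0,0,-0.02],[0,0,0,0,0,-0.02],[0,0,0,0,0,-0.02],[0,0,0,0,0,-0.02],[0,0,0,0,0,-0.02]])

```text
t: 5.37
ee_pos: [0.5225, 0.1646, 0.4066]
tool_rot: [0.0, 0.077, 0.997, 0.003]
wrist_force: [0.1, -0.4, -3.4]
gripper_width: 0.0286
grasp_force: 42.0
```

```bash
cat > see.py <<'E'
from fit import *
import sys
# ears hung from gripper: fit offset (u along tool y, v along tool x, w along tool z of crown rel TCP) and tilts
p,r=cur(); Rt=r.as_matrix(); goto(stand(.09,.41),RS)
C={n:cap(n) for n in('scene','side')}; obs={}
for n in C:
    L=vision.silhouettes(C[n],'ear_defenders'); q=proj(C[n],p-[0,0,.1])[0]
    obs[n]=min(L,key=lambda a:np.hypot(a['point'][1]-q[0],a['point'][0]-q[1]))['region']; print(n,q,[(a['p'],a['point']) for a in L])
RB=np.c_[Rt[:,1],np.cross(-Rt[:,2],Rt[:,1]),-Rt[:,2]]
def ep(k): R=RB@Rn.from_euler('xyz',k[3:]).as_matrix(); return R,p+RB@np.array(k[:3])-R@[0,0,.169]
def f(k,sh=None):
    e=0
    for n in C:
        im=np.zeros((400,640),np.uint8); R,t=ep(k); draw(im,C[n],EAR,R,t,1); e+=np.sum(im!=obs[n])
        if sh is not None:
            o=C[n]['color'].copy(); o[cv2.morphologyEx(im,cv2.MORPH_GRADIENT,np.ones((2,2)))>0]=(255,255,0)
            s=np.zeros((400,640),np.uint8); draw(s,C[n],STAND(pose[15]),Rz(pose[14]),np.array([pose[12],pose[13],0]),1)
            o[cv2.morphologyEx(s,cv2.MORPH_GRADIENT,np.ones((2,2)))>0]=(255,0,0); sh.append(o)
    return e
pose=np.load('pose.npy')
r=DE(f,[(-.01,.01),(-.015,.015),(-.02,.02),(-.3,.3),(-.1,.1),(-.15,.15)],popsize=8,maxiter=60,seed=1)
R,t=ep(r.x); print(r.fun,r.x.round(4)); cr=t+R@[0,0,.169]
d=cr-[pose[12],pose[13],0]; print('crown',cr.round(4),'stand x,y',(d@ROD).round(4),(d@np.array([-ROD[1],ROD[0],0])).round(4),'tcp z',p[2])
sh=[]; f(r.x,sh); cv2.imwrite(f'pics/{sys.argv[1]}.png',cv2.resize(np.hstack([sh[0][60:290,340:500],sh[1][20:250,280:440]]),None,fx=2.4,fy=2.4)[:,:,::-1])
E
python3 see.py g1
```

```text
cmd [0.012, 0.012, -0.023, 0.005, 0.0, -0.013]
scene [419.42616992 145.13761239] [(0.94, [144.6, 425.1])]
side [336.71107074 104.18061679] [(0.85, [306.7, 261.8]), (0.76, [108.3, 342.0])]
1121.0 [ 0.0021  0.0026 -0.0024 -0.0507  0.0359 -0.0756]
crown [0.5203 0.1671 0.4042] stand x,y 0.0897 -0.0008 tcp z 0.4066070468031436
```

View pics/g1.png

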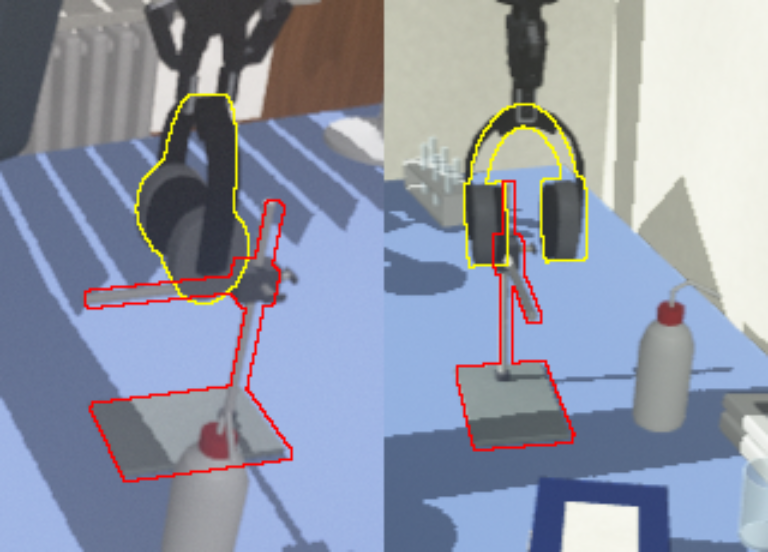

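The ear defenders hang upright over the rod with one cup on each side, at about (490,225) and (563,215) in the side crop. The crown is at stand x≈0.09, y≈0. Lowering.

Request:
step_arm(commands=[[0.01,0.01,0.15,0,0,-0.013],[0.01,0.01,0.38,0,0,-0.013],[0.01,0.01,0.61,0,0,-0.013],[0.01,0.01,0.84,0,0,-0.013],[0.01,0.01,1,0,0,-0.013]])

```text
t: 5.98
ee_pos: [0.5203, 0.1675, 0.2537]
tool_rot: [-0.001, 0.069, 0.998, 0.002]
wrist_force: [0.3, -0.7, -3.1]
gripper_width: 0.0285
grasp_force: 42.0
```

Request:
step_arm(commands=[[0,0,0.04,0,0,0],[0,0,0.08,0,0,0],[0,0,0.12,0,0,0],[0,0,0.14,0,0,0],[0,0,0.14,0,0,0]])

```text
t: 6.4
ee_pos: [0.5219, 0.1683, 0.2362]
tool_rot: [0.001, 0.069, 0.998, 0.003]
wrist_force: [-0.4, 0.5, -3.1]
gripper_width: 0.0285
grasp_force: 42.0
```

Request:
step_arm(commands=[[0,0,0.01,0,0,0],[0,0,0.02,0,0,0],[0,0,0.03,0,0,0],[0,0,0.04,0,0,0],[0,0,0.04,0,0,0]])

```text
t: 6.82
ee_pos: [0.5213, 0.1682, 0.2294]
tool_rot: [0.0, 0.069, 0.998, 0.003]
wrist_force: [-0.2, -0.4, -2.7]
gripper_width: 0.029
grasp_force: 42.0
```

Now 1 mm per row, 5 mm per call.

Request:
step_arm(commands=[[0,0,0.01,0,0,0],[0,0,0.02,0,0,0],[0,0,0.03,0,0,0],[0,0,0.03,0,0,0],[0,0,0.03,0,0,0]])

```text
t: 7.23
ee_pos: [0.5213, 0.1682, 0.2249]
tool_rot: [0.0, 0.069, 0.998, 0.003]
wrist_force: [-1.1, 0.4, -2.5]
gripper_width: 0.029
grasp_force: 42.0
```

Request:
step_arm(commands=[[0,0,0.01,0,0,0],[0,0,0.02,0,0,0],[0,0,0.02,0,0,0],[0,0,0.02,0,0,0],[0,0,0.02,0,0,0]])

```text
t: 7.65
ee_pos: [0.5215, 0.1682, 0.2221]
tool_rot: [0.0, 0.069, 0.998, 0.003]
wrist_force: [-0.9, -0.3, -3.3]
gripper_width: 0.0287
grasp_force: 42.0
```

Request:
step_arm(commands=[[0,0,0.007,0,0,0],[0,0,0.013,0,0,0],[0,0,0.013,0,0,0],[0,0,0.013,0,0,0],[0,0,0.013,0,0,0]])

```text
t: 8.07
ee_pos: [0.5214, 0.1682, 0.2201]
tool_rot: [0.0, 0.069, 0.998, 0.003]
wrist_force: [1.2, -0.8, -2.8]
gripper_width: 0.0287
grasp_force: 42.0
```

Request:
step_arm(commands=[[0,0,0.007,0,0,0],[0,0,0.013,0,0,0],[0,0,0.013,0,0,0],[0,0,0.013,0,0,0],[0,0,0.013,0,0,0]])

```text
t: 8.48
ee_pos: [0.5215, 0.1683, 0.2182]
tool_rot: [0.001, 0.069, 0.998, 0.003]
wrist_force: [0.8, -0.5, -2.3]
gripper_width: 0.0285
grasp_force: 42.0
```

Request:
step_arm(commands=[[0,0,0.007,0,0,0],[0,0,0.01,0,0,0],[0,0,0.01,0,0,0],[0,0,0.01,0,0,0],[0,0,0.01,0,0,0]])

```text
t: 8.9
ee_pos: [0.5216, 0.1683, 0.218]
tool_rot: [0.001, 0.069, 0.998, 0.003]
wrist_force: [-3.2, -0.3, 8.8]
gripper_width: 0.029
grasp_force: 43.3
```

Contact: the vertical wrist force rose by about 12 N. I'll ease off slightly, hold, then open partway.

Request:
step_arm(commands=[[0,0,-0.003,0,0,0],[0,0,-0.003,0,0,0],[0,0,-0.003,0,0,0],[0,0,-0.003,0,0,0],[0,0,-0.003,0,0,0]])

```text
t: 9.32
ee_pos: [0.5216, 0.1683, 0.218]
tool_rot: [0.001, 0.069, 0.998, 0.003]
wrist_force: [-3.7, -1.1, 7.6]
gripper_width: 0.0288
grasp_force: 43.1
```

```bash
python3 see.py g2
```

```text
cmd [0.0, -0.004, -1.28, 0.006, 0.002, 0.002]
scene [411.22723989 207.79889495] [(0.88, [205.3, 415.2]), (0.76, [199.6, 225.4]), (0.48, [258.8, 182.0])]
side [334.64262501 161.59282999] [(0.68, [163.9, 327.5]), (0.56, [305.3, 263.1])]
825.0 [ 0.0007 -0.0036  0.0009  0.      0.0296 -0.0818]
crown [0.5252 0.1685 0.2188] stand x,y 0.0876 0.0039 tcp z 0.21796795352875248
```

View pics/g2.png

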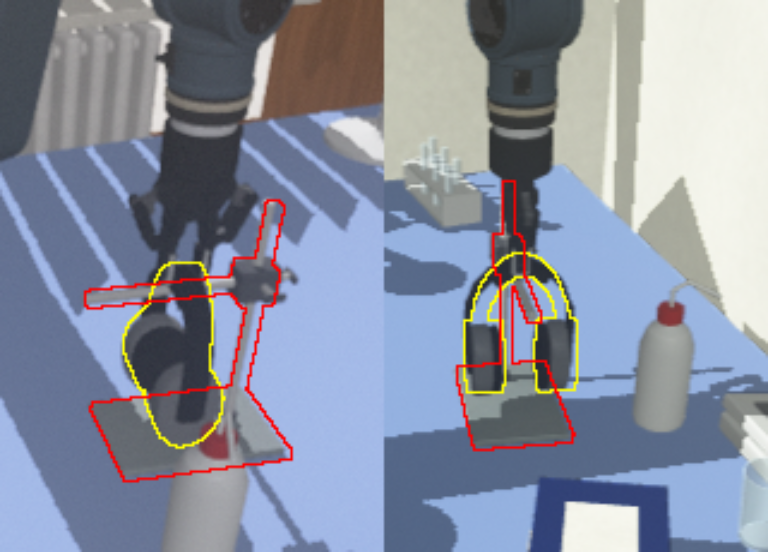

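The headband is over the rod with a cup on each side of it: cups at (485,355) and (555,350) in the side crop, rod between them. Opening partway.

Request:
step_arm(commands=[[0,0,0,0,0,0],[0,0,0,0,0,0],[0,0,0,0,0,0],[0,0,0,0,0,0],[0,0,0,0,0,0]], claw=0.0, newtons=20)

```text
t: 9.93
ee_pos: [0.5215, 0.1683, 0.217]
tool_rot: [0.0, 0.069, 0.998, 0.003]
wrist_force: [-0.1, -0.4, -0.6]
gripper_width: 0.0426
grasp_force: 0.0
```

Request:
step_arm(commands=[[0,0,-0.01,0,0,0],[0,0,-0.03,0,0,0],[0,0,-0.03,0,0,0],[0,0,-0.03,0,0,0],[0,0,-0.03,0,0,0]])

```text
t: 10.35
ee_pos: [0.5215, 0.1683, 0.2217]
tool_rot: [0.001, 0.069, 0.998, 0.003]
wrist_force: [0.1, -0.6, 0.4]
gripper_width: 0.0429
grasp_force: 0.0
```

Request:
step_arm(commands=[[0,0,0,0,0,0],[0,0,0,0,0,0],[0,0,0,0,0,0],[0,0,0,0,0,0],[0,0,0,0,0,0]], claw=-1)

```text
t: 10.77
ee_pos: [0.5214, 0.1682, 0.2217]
tool_rot: [0.001, 0.069, 0.998, 0.003]
wrist_force: [-0.2, -1.1, 2.5]
gripper_width: 0.0292
grasp_force: 22.0
```

Still carried by the rod while gripped. Now release, rise, shut the fingers, and go round to the free-end side.

Request:
step_arm(commands=[[0,0,0,0,0,0],[0,0,0,0,0,0],[0,0,0,0,0,0],[0,0,0,0,0,0],[0,0,0,0,0,0]], claw=0.1)

```text
t: 11.18
ee_pos: [0.5214, 0.1683, 0.2215]
tool_rot: [0.0, 0.069, 0.998, 0.003]
wrist_force: [0.4, -0.3, 0.8]
gripper_width: 0.0471
grasp_force: 0.0
```

Request:
step_arm(commands=[[0,0,-0.05,0,0,0],[0,0,-0.15,0,0,0],[0,0,-0.3,0,0,0],[0,0,-0.4,0,0,0],[0,0,-0.4,0,0,0]])

```text
t: 11.6
ee_pos: [0.5225, 0.1683, 0.2853]
tool_rot: [0.003, 0.069, 0.998, 0.004]
wrist_force: [-0.5, 0.7, -0.4]
gripper_width: 0.0469
grasp_force: 0.0
```

Request:
step_arm(commands=[[0,-0.1,0,0,0,0],[0,-0.25,0,0,0,0],[0,-0.35,0,0,0,0],[0,-0.4,0,0,0,0],[0,-0.4,0,0,0,0]], claw=-1)

```text
t: 12.02
ee_pos: [0.5129, 0.1074, 0.2813]
tool_rot: [0.0, 0.07, 0.998, 0.003]
wrist_force: [0.8, -0.9, -0.0]
gripper_width: 0.0001
grasp_force: 0.0
```

```bash
python3 -c "
from h import *
s=telemetry.read_state();print(s['gripper_width'])
p,r=cur(); d=p-[sx,sy,0]; print('stand x',d@ROD,'y',d@np.array([-ROD[1],ROD[0],0]))
for x in (.145,.1): goto(stand(x,.226),RS)
c=cap('scene'); d=cap('side')
a=cv2.resize(c['color'][100:290,340:500],(480,570)); 
w=cv2.resize(d['color'][60:250,280:380],(300,570)); cv2.imwrite('pics/g3.png',np.hstack([a,w])[:,:,::-1])
"
```

```text
7.396424922655415e-05
stand x 0.14983004527792113 y 0.00018038385321335928
cmd [0.001, 0.03, 0.369, 0.005, 0.0, 0.0]
cmd [0.001, 0.33, 0.37, 0.005, 0.0, 0.0]
```

View pics/g3.png

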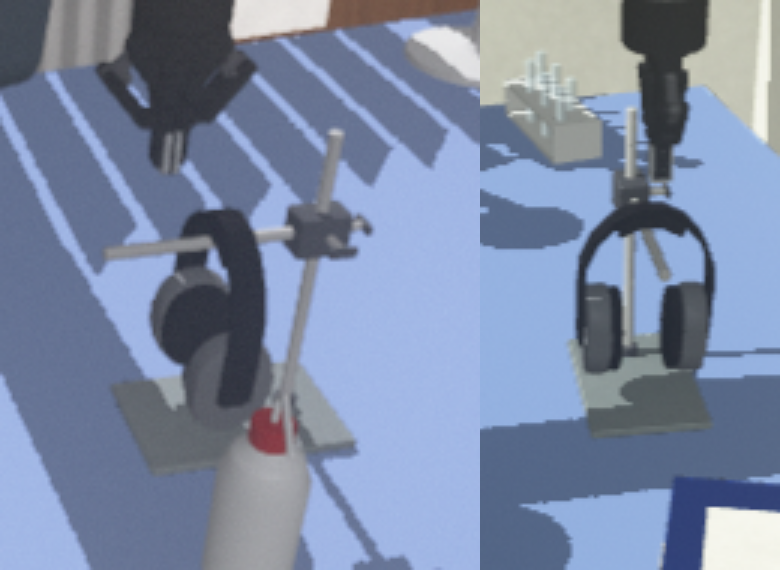

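The ear defenders hang straight on the rod, band at (215,235) in the left crop, with the gripper clear. Descending beside the band, then pushing slowly toward the clamp.

Request:
step_arm(commands=[[0,0,0.1,0,0,0],[0,0,0.25,0,0,0],[0,0,0.35,0,0,0],[0,0,0.4,0,0,0],[0,0,0.4,0,0,0]])

```text
t: 12.53
ee_pos: [0.5124, 0.1094, 0.2197]
tool_rot: [-0.001, 0.068, 0.998, 0.002]
wrist_force: [-0.1, 0.4, -0.3]
gripper_width: -0.0004
grasp_force: 0.0
```

Request:
step_arm(commands=[[0,0.02,0,0,0,0],[0,0.05,0,0,0,0],[0,0.08,0,0,0,0],[0,0.11,0,0,0,0],[0,0.13,0,0,0,0]])

```text
t: 12.95
ee_pos: [0.5162, 0.1289, 0.2219]
tool_rot: [0.001, 0.069, 0.998, 0.003]
wrist_force: [-0.1, 0.5, -0.3]
gripper_width: -0.0004
grasp_force: 0.0
```

Request:
step_arm(commands=[[0,0.02,0,0,0,0],[0,0.04,0,0,0,0],[0,0.06,0,0,0,0],[0,0.08,0,0,0,0],[0,0.1,0,0,0,0]])

```text
t: 13.37
ee_pos: [0.518, 0.1432, 0.2215]
tool_rot: [0.0, 0.069, 0.998, 0.003]
wrist_force: [1.1, -0.5, 0.1]
gripper_width: -0.0002
grasp_force: 0.0
```

Request:
step_arm(commands=[[0,0.02,0,0,0,0],[0,0.04,0,0,0,0],[0,0.06,0,0,0,0],[0,0.08,0,0,0,0],[0,0.1,0,0,0,0]])

```text
t: 13.78
ee_pos: [0.52, 0.158, 0.2215]
tool_rot: [0.0, 0.069, 0.998, 0.003]
wrist_force: [-0.2, -1.1, -1.0]
gripper_width: 0.0
grasp_force: 0.7
```

Request:
step_arm(commands=[[0,0.02,0,0,0,0],[0,0.04,0,0,0,0],[0,0.06,0,0,0,0],[0,0.08,0,0,0,0],[0,0.08,0,0,0,0]])

```text
t: 14.2
ee_pos: [0.5217, 0.1704, 0.2215]
tool_rot: [0.0, 0.069, 0.998, 0.003]
wrist_force: [-0.1, 0.1, -0.1]
gripper_width: -0.0002
grasp_force: 0.0
```

```bash
cat > see2.py <<'E'
from fit import *
import sys
pose=np.load('pose.npy'); p,_=cur(); print('tcp stand x',(p-[sx,sy,0])@ROD)
RB=np.c_[-ROD,np.cross([0,0,1],-ROD),[0,0,1]]
C={n:cap(n) for n in('scene','side')}; obs={}
for n in C:
    q=proj(C[n],stand(.06,.12))[0]; obs[n]=min(vision.silhouettes(C[n],'ear_defenders'),key=lambda a:np.hypot(a['point'][1]-q[0],a['point'][0]-q[1]))['region']
def ep(k): R=RB@Rn.from_euler('xyz',k[3:]).as_matrix(); return R,stand(k[0],k[2],k[1])-R@[0,0,.169]
def f(k):
    e=0
    for n in C:
        im=np.zeros((400,640),np.uint8); R,t=ep(k); draw(im,C[n],EAR,R,t,1); e+=np.sum(im!=obs[n])
    return e
r=DE(f,[(.02,.11),(-.02,.02),(.205,.225),(-.2,.2),(-.25,.25),(-.3,.3)],popsize=8,maxiter=60,seed=1)
print(r.fun,'crown x y z, roll pitch yaw',r.x.round(3))
a=cv2.resize(C['scene']['color'][100:290,340:500],(480,570)); w=cv2.resize(C['side']['color'][60:250,280:380],(300,570)); cv2.imwrite(f'pics/{sys.argv[1]}.png',np.hstack([a,w])[:,:,::-1])
E
python3 see2.py g4
```

```text
tcp stand x 0.08622132755798645
888.0 crown x y z, roll pitch yaw [ 0.057 -0.004  0.212 -0.02   0.048 -0.066]
```

Request:
step_arm(commands=[[0,0.02,0,0,0,0],[0,0.04,0,0,0,0],[0,0.06,0,0,0,0],[0,0.07,0,0,0,0],[0,0.07,0,0,0,0]])

```text
t: 14.82
ee_pos: [0.5232, 0.1805, 0.2216]
tool_rot: [0.0, 0.069, 0.998, 0.003]
wrist_force: [0.3, -0.4, -0.3]
gripper_width: -0.0001
grasp_force: 0.0
```

Request:
step_arm(commands=[[0,0.01,0,0,0,0],[0,0.02,0,0,0,0],[0,0.02,0,0,0,0],[0,0.02,0,0,0,0],[0,0.02,0,0,0,0]])

```text
t: 15.23
ee_pos: [0.5235, 0.1833, 0.2217]
tool_rot: [0.0, 0.069, 0.998, 0.003]
wrist_force: [0.9, -0.8, 0.5]
gripper_width: 0.0004
grasp_force: 0.0
```

Request:
step_arm(commands=[[0,0.007,0,0,0,0],[0,0.013,0,0,0,0],[0,0.013,0,0,0,0],[0,0.013,0,0,0,0],[0,0.013,0,0,0,0]])

```text
t: 15.65
ee_pos: [0.5238, 0.1851, 0.2217]
tool_rot: [0.0, 0.069, 0.998, 0.003]
wrist_force: [0.3, -0.4, 0.2]
gripper_width: -0.0002
grasp_force: 0.5
```

Request:
step_arm(commands=[[0,0.005,0,0,0,0],[0,0.01,0,0,0,0],[0,0.01,0,0,0,0],[0,0.01,0,0,0,0],[0,0.01,0,0,0,0]])

```text
t: 16.07
ee_pos: [0.524, 0.1866, 0.2217]
tool_rot: [0.0, 0.069, 0.998, 0.003]
wrist_force: [-0.3, -0.9, -0.2]
gripper_width: -0.0001
grasp_force: 0.4
```

Request:
step_arm(commands=[[0,0.005,0,0,0,0],[0,0.01,0,0,0,0],[0,0.01,0,0,0,0],[0,0.01,0,0,0,0],[0,0.01,0,0,0,0]])

```text
t: 16.48
ee_pos: [0.5242, 0.1881, 0.2217]
tool_rot: [0.0, 0.069, 0.998, 0.003]
wrist_force: [0.1, -0.9, 0.4]
gripper_width: 0.0
grasp_force: 0.4
```

Request:
step_arm(commands=[[0,0.005,0,0,0,0],[0,0.01,0,0,0,0],[0,0.01,0,0,0,0],[0,0.01,0,0,0,0],[0,0.01,0,0,0,0]])

```text
t: 16.9
ee_pos: [0.5244, 0.1896, 0.2217]
tool_rot: [0.0, 0.069, 0.998, 0.003]
wrist_force: [0.1, -0.7, 0.4]
gripper_width: -0.0002
grasp_force: 0.3
```

```bash
python3 see2.py g5
```

```text
tcp stand x 0.06679590815403098
1023.0 crown x y z, roll pitch yaw [ 0.031 -0.005  0.212 -0.04   0.115 -0.081]
```

Request:
step_arm(commands=[[0,0.005,0,0,0,0],[0,0.01,0,0,0,0],[0,0.01,0,0,0,0],[0,0.01,0,0,0,0],[0,0.01,0,0,0,0]])

```text
t: 17.52
ee_pos: [0.5246, 0.191, 0.2217]
tool_rot: [0.0, 0.069, 0.998, 0.003]
wrist_force: [-0.4, -0.5, -0.4]
gripper_width: -0.0001
grasp_force: 0.4
```

Request:
step_arm(commands=[[0,0.005,0,0,0,0],[0,0.01,0,0,0,0],[0,0.01,0,0,0,0],[0,0.01,0,0,0,0],[0,0.01,0,0,0,0]])

```text
t: 17.93
ee_pos: [0.5248, 0.1925, 0.2217]
tool_rot: [0.0, 0.069, 0.998, 0.003]
wrist_force: [0.4, -0.6, -0.2]
gripper_width: 0.0001
grasp_force: 0.3
```

Request:
step_arm(commands=[[0,0.005,0,0,0,0],[0,0.01,0,0,0,0],[0,0.01,0,0,0,0],[0,0.01,0,0,0,0],[0,0.01,0,0,0,0]])

```text
t: 18.35
ee_pos: [0.5251, 0.193, 0.2217]
tool_rot: [0.001, 0.069, 0.998, 0.002]
wrist_force: [0.8, -6.3, 0.6]
gripper_width: -0.0
grasp_force: 3.1
```

```bash
python3 see2.py g6; python3 - <<'E'
from h import *
w=cap('wrist')['color'][:,:,::-1]; s=cap('scene')['color'][140:240,380:470,::-1]; d=cap('side')['color'][100:200,290:380,::-1]
cv2.imwrite('pics/z.png',np.vstack([np.hstack([cv2.resize(s,(270,300),interpolation=2),cv2.resize(d,(270,300),interpolation=2)]),cv2.resize(w[50:350],(540,300))]))
E
```

```text
tcp stand x 0.06332403135262393
1016.0 crown x y z, roll pitch yaw [ 0.036 -0.002  0.216 -0.013  0.049 -0.084]
```

View pics/z.png

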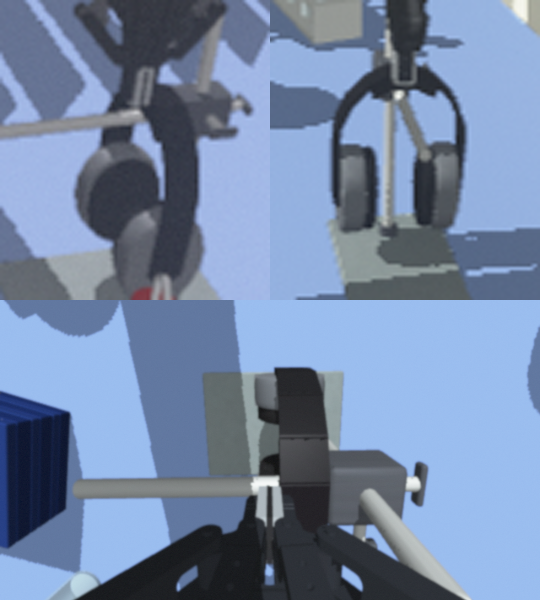

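The push force jumped to 6 N, and the wrist view shows the band's edge flush with the clamp at (330,470). Backing off along the rod, then up.

Request:
step_arm(commands=[[0,-0.01,0,0,0,0],[0,-0.03,0,0,0,0],[0,-0.08,0,0,0,0],[0,-0.15,0,0,0,0],[0,-0.2,0,0,0,0]])

```text
t: 19.12
ee_pos: [0.5206, 0.1632, 0.2216]
tool_rot: [0.0, 0.069, 0.998, 0.003]
wrist_force: [-0.5, -0.8, -0.2]
gripper_width: -0.0003
grasp_force: 0.0
```

Request:
step_arm(commands=[[0,-0.03,-0.1,0,0,0],[0,-0.06,-0.3,0,0,0],[0,-0.1,-0.5,0,0,0],[0,-0.1,-0.7,0,0,0],[0,-0.1,-0.7,0,0,0]])

```text
t: 19.53
ee_pos: [0.5199, 0.1481, 0.3323]
tool_rot: [0.004, 0.069, 0.998, 0.004]
wrist_force: [-0.6, -0.4, -0.8]
gripper_width: -0.0002
grasp_force: 0.0
```

Request:
step_arm(commands=[[0,0,0,0,0,0],[0,0,0,0,0,0],[0,0,0,0,0,0],[0,0,0,0,0,0],[0,0,0,0,0,0]])

```text
t: 19.95
ee_pos: [0.5183, 0.1487, 0.3256]
tool_rot: [-0.0, 0.069, 0.998, 0.002]
wrist_force: [0.0, 0.0, -0.4]
gripper_width: -0.0003
grasp_force: 0.0
```

```bash
python3 see2.py g7; python3 see2.py g8
```

```text
tcp stand x 0.10816107969977942
895.0 crown x y z, roll pitch yaw [ 0.036 -0.002  0.216 -0.009  0.059 -0.072]
tcp stand x 0.10798093643681494
893.0 crown x y z, roll pitch yaw [ 0.039 -0.003  0.214 -0.014  0.036 -0.06 ]
```

```bash
python3 -c "
from rig import robot; print(robot.finish_job())"
```

```text
the job is handed in; nothing more can be done
None
```

The ear defenders hang released, still and straight on the rod, with the headband against the clamp and one cup on each side; the job was handed in at about 20 s of the 67 s, and no verdict was returned.

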